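# Refit the hinge rod of a doughnut-topping bin

### The arm

A 7-joint arm with a two-finger parallel gripper is mounted at the origin on the work surface. World frame = base frame: x ahead of the robot, y to its left, z up, the work surface at z = 0. Lengths are in m, angles in rad, forces in N, time in s.
With the tool pointing down it reaches from about 0.4 to 0.85 m from the base axis. Payload 10.4 kg.
Tool frame: the origin (TCP) lies midway between the tips of the shut fingers; the grasp point (between the pads) lies 19 mm behind it (manip.tcp_to_grasp is the distance from the TCP to the grasp point, in m); x points along the fingers, y is the direction in which the jaws open and shut, and the axes are right-handed (so a half turn about x gives the same grasp; the last joint's range is limited). The gripper opens to 85 mm and grips with 20 to 120 N. Pads are 22 mm wide; open, the fingers measure 114 mm over their backs; the gripper's body (76 mm by 85 mm) begins 54 mm behind the grasp point. The pads swing forward as they close: fully open they stand 13 mm farther back than shut.
Start: joints at [-1.275, 0.332, -0.065, 1.46, 0.022, 1.35, -0.088], TCP at [0.196, 0.594, 0.231] pointing down, gripper open.
Joint ranges: [-2.6, 2.6], [-0.5, 2.12], [-1.47, 1.34], [0.16, 2.42], [-1.27, 4.41], [0.06, 2.06], [-2.6, 2.6]. Speed limits (rad/s): [2.22, 2.22, 2.79, 2.79, 3.14, 3.14, 3.14].

### API

Orientations are given as a unit quaternion [x, y, z, w].
In Python, from workcell import monitor, viewer, manip gives the robot as it stands. The module is installed in compiled form; this text tells all that it offers.
- The arm moves only by the tool send_rows, never from a script. Its arguments are lists of equal length, an entry for each row: "grip": the closure in counts, from 0 (fully open) to 255 (shut); "offset": the shift along the tool's x, y, z in mm, a list of three; "twist": the turn about the tool's x in degrees. In form: {"grip": [grip, ...], "offset": [[tx, ty, tz], ...], "twist": [twist, ...]}. A call has exactly 5 rows; each row is the pose to reach, as a shift and turn from the pose commanded when the call began, along the tool's axes at that moment; what a row does not reach only later rows make up. A row lasts 1/12 s, in which the tool goes at most 41.7 mm and 7.16 degrees, less where a joint would pass 70% of its speed; a pose out of reach is approached as far as the arm can. A call with a gripper value outside its range is refused whole. The fingers move at their own pace and stop on an object; "newtons" is the grip in N (left out, the last holds). Time passes only in rows, so rows that repeat a pose let the fingers close, or fill a call up. It gives the time, the measured TCP pose, the force and the opening at its end, in the units of the state.
- monitor.get_obs(): the state, without advancing time (a new reading comes with each control period).
- viewer.camera(name): name is "side" or "top" or "wrist"; returns (picture, depth): 420x560x3 uint8, blue, green, red; 420x560 float32, m along the optical axis (not along the pixel's ray), 0 where there is no reading.
- viewer.camera_model(name): a dict with "camera_matrix" (3x3 intrinsics, pixels), "R" (3x3) and "t" (3): a world point X has camera coordinates R X + t; the wrist camera has in their place "mount" (4x4, takes a point from camera to tool coordinates, whose origin is the TCP and whose axes are the tool frame's). Camera axes: x right, y down, z forward; pixel columns grow to the right and rows downward; lengths in m; the calibration is good to about 2 mm. A picture is of the moment at which its call begins: read the wrist's pose just before it. camera_model takes no time and is no camera call.
- manip.hand_in(): hands the job in, once; it reports no verdict.
Trained networks look in the newest picture that a camera, given by its name, has taken for a name from the list of things; names that differ only in an ending like _2 or _b are one class to them, and where a whole thing is asked for, a point or a joint stands for the part that bears it (a point fixed in the world has none). Each returns a list of dicts, best first, with "score" (0 to 1); they miss things now and then, are a little off and sometimes report something else, mostly with a low value. They report only what shows in the picture. A call takes as long as a camera call. They do not tell look-alikes from the thing itself.
- viewer.recognise(target, camera): "box" ([left, top, width, height] in pixels, round what is visible of it).
- viewer.regions_of(target, camera): "region" (420x560 bool, what is visible of it) and "box" ([left, top, width, height] in pixels, round what is visible of it).
- viewer.spot_point(target, camera): "position" ([column, row] in pixels: a listed point, or the origin of a listed thing).
The state is a dict: "clock": time; "joint_pos": joint angles; "joint_velocities": joint speeds; "tau": joint torques, N m; "position": TCP position; "ee_rot": TCP orientation; "ft_force": force on the tool from outside, world axes, zero at the start; "torque": the same for the moment, N m; "grip_width": opening from 0.0 (shut) to 1.0 (fully open).
Only numpy, scipy, OpenCV 4.12 (cv2) and the standard library are available. Lean on these libraries where they do the work, as an engineer would, in place of code of your own. Each camera call takes 0.05 s, during which the arm holds its last target.

### The job

The topping bin's lid has just been washed and laid back on, but it sits pulled forward on the rim. Slide the lid back until its hinge eyes line up with those of the bin, then thread the hinge rod lying on the wire cooling rack through all four eyes and push it in until its handle meets the bin's hinge lug. Leave the lid lying shut and do not disturb the shaker, the cup or the spatula.

Things in the scene. Friction and masses are not known exactly. Their poses are not given: they have to be found in the camera images.
- bin: Stainless bin fixed to the counter, 130 (x) x 148 (y) x 100 mm to the rim. Origin: centre of underside; x points to the hinge side (far from the robot); yaw within 0.3 rad. Side rims rise 8 mm beside the lid and guide it along x. Two steel hinge lugs, 28 (x) x 14 mm (y), tops at z = 128, stand behind the far wall's ends; a 14 mm hole runs through each along y at x = 79, z = 114 mm.
- bin_eye_right (a point): Centre of the hole in the bin's right hinge lug (robot's right, -y), at the lug's outer face: bin (79, -74, 114) mm.
- bin_eye_left (a point): Centre of the hole in the bin's left hinge lug, at its outer face: bin (79, 74, 114) mm. The line between the two is the hinge axis, 148 mm long; both outer faces are free, so the rod may enter from either side (it lies to the right).
- lid_handle (a point): Centre of the grip bar of the loose white lid (0.3 kg; plate 129 x 138 x 6 mm, top at z = 106 mm). Bar 14 (x) x 82 (y) x 16 mm high, top 34 mm, underside 18 mm above the plate's underside. Starts 20 to 45 mm too near the robot along the bin's x; slides with 2 to 6 N; stops, eyes in line, when the plate meets the bin's lugs: bar then at bin x = -25 mm. Axes as the bin.
- lid_eye_right (a point): Centre of the hole (14 mm diameter, along y) in the lid's right hinge lug, a block 28 x 14 (y) x 26 mm; fits between the bin's lugs. When home: bin (79, -49, 114) mm.
- lid_eye_left (a point): The same for the lid's left hinge lug. When home: bin (79, 49, 114) mm.
- rod_handle (a point): Centre of the black round handle (22 mm diameter, 42 mm long) of the loose hinge rod (0.12 kg); x runs from handle to tip. Steel shaft 10 mm diameter, 158 mm long, the last 16 mm tapering to 4.4 mm. Starts level on the wire rack, axis 24 mm above the counter, tip roughly to +y, the whole handle overhanging the rack's right edge in free air.
- rod_collar (a point): Where the shaft leaves the handle (the handle's face that meets the lug), on the axis, 21 mm from the handle's centre.
- rod_tip (a point): Tip of the rod, on its axis, 158 mm from the handle's face.
- shaker: Bystander: aluminium shaker, 64 mm diameter, 125 mm high, left of the bin. Origin: centre of its underside.
- cup: Bystander: paper cup, 84 mm across the rim, 100 mm high, beyond the bin. Origin: centre of its underside.
- spatula: Bystander: spatula 240 mm long lying on the counter left of the bin. Origin: middle of its underside.
- rack: Wire cooling rack of steel wires, 186 (x) x 150 (y) mm, 22 mm high, fixed on the counter; its wires run along its y, 12 mm apart, and the hinge rod lies in the groove between the two middle ones. Origin: centre of its underside.
Mind the look-alikes: they are no part of the job. What is meant by the part that bears lid_handle is not brown, and is the smaller of those in its own colour.

How it is judged:
By the outcome, as a careful person would: the job done as asked, in the order asked, and still so for the second after the job is handed in, with the robot touching nothing.
It also fails if it takes over 58 s, if anything falls off the work surface, if the arm or the gripper's body presses on something with over 40 N, if the wrist force passes 120 N, or if a joint passes its speed limit or range.

## Working session

There is one attempt and no reset: what is moved stays moved. The work goes in short steps, Python scripts to look and compute and a tool call to move; the robot and the scene stay as the last step left them, time stands still between calls to the robot, and variables do not carry over. Pictures are saved under pics/ and viewed, and the job is handed in when it is done.

Besides the shell and the picture viewer there is one more tool, called as a command line: name --pt "numbers of a row" for each row, then --argument value for the rest. send_rows: Moves the arm, as the interface text tells. Its arguments: {"type":"object","properties":{"grip":{"type":"array","items":{"type":"number"}},"offset":{"type":"array","items":{"type":"array","items":{"type":"number"}}},"twist":{"type":"array","items":{"type":"number"}},"newtons":{"type":"number"}},"required":["grip","offset","twist"]}

```bash
mkdir -p pics; ls; python3 - <<'E'
from workcell import monitor, viewer, manip
import cv2
print(monitor.get_obs()); print(manip.tcp_to_grasp)
for c in ("side","top"):
    p,d=viewer.camera(c); cv2.imwrite(f"pics/{c}0.png",p)
    import numpy as np; np.savez(f"{c}0.npz",p=p,d=d)
    print(viewer.camera_model(c))
print(viewer.camera_model("wrist"))
E
```

```text
pics
{'clock': 0.0, 'joint_pos': array([-1.27459875,  0.33285654, -0.06472183,  1.46094076,  0.02157851,
        1.34987141, -0.08848579]), 'joint_velocities': array([ 8.17820504e-04,  1.45981617e-03,  7.29589855e-05, -3.15323092e-04,
        6.34783250e-05, -6.52139838e-04,  7.33646416e-04]), 'tau': array([-7.85603752e-04, -6.25442362e+01,  4.88328526e-02, -3.91614461e+01,
        1.62256428e-02,  9.53648589e-03, -7.26039644e-06]), 'position': array([0.19576083, 0.59316485, 0.23052581]), 'ee_rot': array([ 0.11173331,  0.69821057, -0.11270151,  0.69808025]), 'ft_force': array([ 0.10818484,  0.20985898, -0.54589114]), 'torque': array([-0.00924596,  0.02540775, -0.01347876]), 'grip_width': 1.0007913646744846}
0.0187
{'camera_matrix': array([[403.35404154,   0.        , 282.39640885],
       [  0.        , 403.35404154, 210.07461672],
       [  0.        ,   0.        ,   1.        ]]), 'R': array([[ 0.82340319, -0.56742486,  0.00601859],
       [-0.42134856, -0.61846405, -0.66330055],
       [ 0.3800955 ,  0.54362786, -0.74832891]]), 't': array([-0.41286693,  0.27444115,  1.10901165])}
[... 234 characters left out ...]
02],
       [-9.97139968e-01,  2.51977574e-03, -7.55349934e-02],
       [ 7.55760135e-02,  2.81111866e-02, -9.96743712e-01]]), 't': array([0.02300712, 0.54358347, 1.04055308])}
{'camera_matrix': array([[305.3879347 ,   0.        , 278.8191495 ],
       [  0.        , 305.3879347 , 211.22326973],
       [  0.        ,   0.        ,   1.        ]]), 'mount': array([[-2.50823102e-04, -2.71037982e-01,  9.62568621e-01,
        -1.42437263e-01],
       [ 9.99999870e-01,  3.59696867e-04,  3.61859482e-04,
        -5.55425257e-05],
       [-4.44310581e-04,  9.62568586e-01,  2.71037856e-01,
        -6.83214181e-02],
       [ 0.00000000e+00,  0.00000000e+00,  0.00000000e+00,
         1.00000000e+00]])}
```

View pics/side0.png

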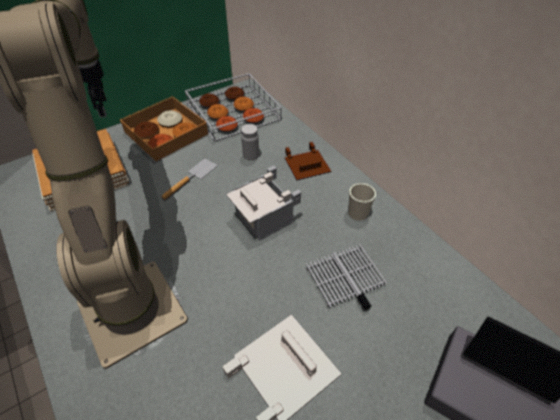

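View pics/top0.png

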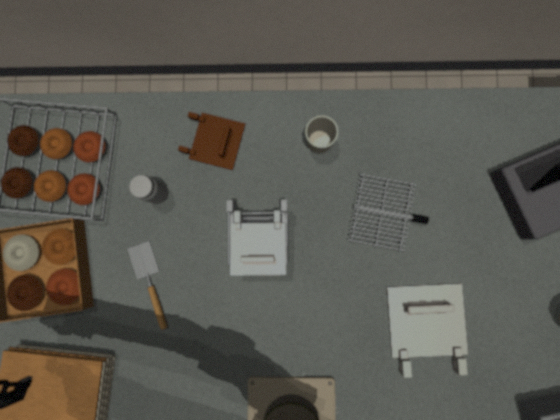

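```bash
cat > h.py <<'E'
from workcell import monitor, viewer, manip
import numpy as np, cv2
from scipy.spatial.transform import Rotation as Rn
def cammodel(c,obs=None):
    m=viewer.camera_model(c); K=m["camera_matrix"]
    if c=="wrist":
        T=np.eye(4); T[:3,:3]=Rn.from_quat(obs["ee_rot"]).as_matrix(); T[:3,3]=obs["position"]
        W=T@m["mount"]   # cam->world
        return K,W
    W=np.eye(4); W[:3,:3]=m["R"].T; W[:3,3]=-m["R"].T@m["t"]; return K,W
def ray(K,W,px):
    px=np.atleast_2d(px).astype(float)
    d=np.c_[(px[:,0]-K[0,2])/K[0,0],(px[:,1]-K[1,2])/K[1,1],np.ones(len(px))]
    return W[:3,3],d@W[:3,:3].T
def atz(K,W,px,z):
    o,d=ray(K,W,px); return o+d*((z-o[2])/d[:,2])[:,None]
def atd(K,W,px,dep):
    o,d=ray(K,W,px); return o+d*np.atleast_1d(dep)[:,None]
def proj(K,W,X):
    X=np.atleast_2d(X); c=(X-W[:3,3])@W[:3,:3]; return np.c_[c[:,0]/c[:,2]*K[0,0]+K[0,2],c[:,1]/c[:,2]*K[1,1]+K[1,2]]
def cloud(K,W,d):
    v,u=np.nonzero(d>0); return atd(K,W,np.c_[u,v],d[v,u]),u,v
E
python3 - <<'E'
from h import *
K,W=cammodel("top")
for t,z in [("lid_handle",.126),("bin",0.1),("bin_eye_right",.114),("bin_eye_left",.114),("lid_eye_right",.114),("lid_eye_left",.114),("rod_handle",.024),("rod_collar",.024),("rod_tip",.024),("shaker",0),("cup",0),("spatula",0),("rack",0)]:
    for r in viewer.spot_point(t,"top")[:2]:
        print(t,round(r["score"],2),np.round(r["position"],1),np.round(atz(K,W,r["position"],z)[0],4))
o=monitor.get_obs(); print(o["clock"], Rn.from_quat(o["ee_rot"]).as_matrix().round(4))
E
```

```text
lid_handle 0.93 [429.2 308. ] [ 0.3158 -0.3303  0.126 ]
lid_handle 0.86 [224.4 143.7] [0.7159 0.1618 0.126 ]
bin_eye_right 0.57 [253.1 259.5] [0.4295 0.0901 0.114 ]
bin_eye_right 0.56 [286.1 206.3] [0.5604 0.0089 0.114 ]
bin_eye_left 0.91 [226.2 208.4] [0.5556 0.1577 0.114 ]
lid_eye_right 0.81 [405.9 367.5] [ 0.1743 -0.2755  0.114 ]
lid_eye_right 0.74 [274.3 217.7] [0.5322 0.0381 0.114 ]
lid_eye_left 0.96 [183.3 151.8] [0.6991 0.2677 0.114 ]
lid_eye_left 0.95 [458.  361.5] [ 0.1892 -0.3984  0.114 ]
rod_handle 0.9 [419.  220.6] [ 0.5299 -0.3444  0.024 ]
rod_collar 0.87 [414.9 217.2] [ 0.5391 -0.3338  0.024 ]
rod_tip 0.76 [352.3 207.5] [ 0.5656 -0.1676  0.024 ]
shaker 0.58 [159.8 189.1] [0.6214 0.3645 0.    ]
cup 0.98 [319.6 141.6] [ 0.7531 -0.0829  0.    ]
spatula 0.84 [149.  286.7] [0.351  0.3882 0.    ]
rack 0.97 [381.5 213.3] [ 0.5517 -0.2507  0.    ]
rack 0.25 [288.  207.5] [0.5685 0.0056 0.    ]
0.75 [[ 0.000e+00  3.134e-01  9.496e-01]
 [ 1.000e-04  9.496e-01 -3.134e-01]
 [-1.000e+00  1.000e-04 -0.000e+00]]
```

send_rows --grip '[0,0,0,0,0]' --pt "-3 -26 30" --pt "-6 -52 60" --pt "-9 -78 90" --pt "-12 -104 120" --pt "-15 -130 150" --twist '[0,0,0,0,0]'

```text
clock: 1.17
position: [0.2982, 0.4213, 0.2465]
ee_rot: [0.112, 0.698, -0.112, 0.698]
ft_force: [0.7, 1.2, -0.2]
grip_width: 1.001
```

send_rows --grip '[0,0,0,0,0]' --pt "-3 -26 30" --pt "-6 -52 60" --pt "-9 -78 90" --pt "-12 -104 120" --pt "-15 -130 150" --twist '[0,0,0,0,0]'

```text
clock: 1.58
position: [0.3999, 0.2508, 0.2618]
ee_rot: [0.113, 0.698, -0.112, 0.698]
ft_force: [0.9, 0.5, 0.9]
grip_width: 0.998
```

send_rows --grip '[0,0,0,0,0]' --pt "-2 -25 30" --pt "-4 -51 60" --pt "-6 -76 90" --pt "-8 -102 120" --pt "-10 -127 148" --twist '[7,14,21,28,35]'

```text
clock: 2.0
position: [0.5008, 0.0835, 0.2718]
ee_rot: [0.319, 0.631, -0.319, 0.631]
ft_force: [0.3, -0.2, 0.5]
grip_width: 0.999
```

send_rows --grip '[0,0,0,0,0]' --pt "0 0 0" --pt "0 0 0" --pt "0 0 0" --pt "0 0 0" --pt "0 0 0" --twist '[7,14,21,28,35]'

```text
clock: 2.42
position: [0.5, 0.0855, 0.2714]
ee_rot: [0.494, 0.506, -0.494, 0.506]
ft_force: [0.1, -0.2, -0.8]
grip_width: 1.007
```

```bash
cat > look.py <<'E'
import sys
from h import *
n=sys.argv[1]
o=monitor.get_obs(); p,d=viewer.camera("wrist")
cv2.imwrite(f"pics/{n}.png",p); K,W=cammodel("wrist",o)
np.savez(f"{n}.npz",p=p,d=d,K=K,W=W,pos=o["position"],rot=o["ee_rot"])
for a in sys.argv[2:]:
    t,z=a.split(":")
    for r in viewer.spot_point(t,"wrist")[:2]:
        print(t,round(r["score"],2),np.round(r["position"],1),np.round(atz(K,W,r["position"],float(z))[0],4))
print(o["clock"],o["position"].round(4),Rn.from_quat(o["ee_rot"]).as_matrix()[:,1:].round(4).tolist(),o["ft_force"].round(2),o["grip_width"].round(3))
E
python3 look.py w1 lid_handle:.126 bin_eye_right:.114 bin_eye_left:.114 lid_eye_right:.114 lid_eye_left:.114
```

```text
lid_handle 0.89 [487.2 107.3] [0.6846 0.1741 0.126 ]
lid_handle 0.82 [208.3 202. ] [0.4321 0.0808 0.126 ]
bin_eye_right 0.65 [335.9 268.6] [0.5638 0.0071 0.114 ]
bin_eye_left 0.85 [345.8 126.1] [0.5621 0.1549 0.114 ]
lid_eye_right 0.95 [313.5 246.3] [0.5383 0.0323 0.114 ]
lid_eye_left 0.6 [313.3 150. ] [0.5326 0.132  0.114 ]
lid_eye_left 0.6 [481.6   3. ] [0.6698 0.2591 0.114 ]Traceback (most recent call last):
  File "look.py", line 11, in <module>
    print(o["clock"],o["position"].round(4),Rn.from_quat(o["ee_rot"]).as_matrix()[:,1:].round(4).tolist(),o["ft_force"].round(2),o["grip_width"].round(3))
                                                                                                                                 ^^^^^^^^^^^^^^^^^^^^^
AttributeError: 'float' object has no attribute 'round'
```

View pics/w1.png

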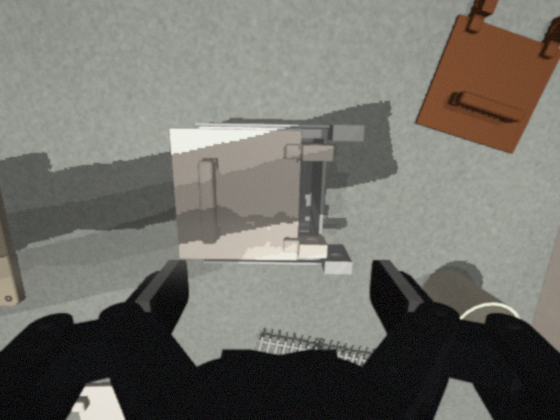

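```bash
sed -i 's/,o\["grip_width"\].round(3)/,round(float(o["grip_width"]),3)/' look.py
python3 - <<'E'
from h import *
f=np.load("w1.npz"); K,W,d=f["K"],f["W"],f["d"]
X,u,v=cloud(K,W,d)
H=np.zeros(d.shape); H[v,u]=X[:,2]
sel=lambda a,b:((H>a)&(H<b))
roi=np.zeros(d.shape,bool); roi[110:280,160:380]=1
h,e=np.histogram(H[roi],bins=np.arange(.0,.15,.002)); print([(round(float(e[i]),3),int(h[i])) for i in range(len(h)) if h[i]>60])
for a,b in [(.1225,.14),(.102,.1095)]:
    m=(sel(a,b)&roi).astype(np.uint8)
    n,l,s,c=cv2.connectedComponentsWithStats(m)
    for i in range(1,n):
        if s[i,4]<40: continue
        P=X[(l[v,u]==i)]
        r=cv2.minAreaRect((P[:,:2]*1000).astype(np.float32))
        print(a,s[i],P.mean(0).round(4),np.median(P[:,2]).round(4),np.round(r[0],1),np.round(r[1],1),round(r[2],1))
vis=np.clip((H-.09)/.05,0,1)*255
cv2.imwrite("pics/h1.png",cv2.resize(vis[100:300,150:400].astype(np.uint8),None,fx=3,fy=3,interpolation=0))
E
```

```text
[(0.0, 6744), (0.002, 550), (0.004, 404), (0.098, 531), (0.1, 467), (0.102, 196), (0.104, 8216), (0.106, 6698), (0.108, 379), (0.11, 65), (0.112, 119), (0.114, 368), (0.116, 70), (0.118, 61), (0.12, 79), (0.122, 94), (0.124, 177), (0.126, 1205), (0.128, 462), (0.13, 114), (0.132, 716), (0.134, 389)]
0.1225 [331 125  33  17 503] [0.5609 0.1491 0.1278] 0.1279 [561.3 149. ] [13.9 28.3] 89.6
0.1225 [302 145  31  16 465] [0.5347 0.1303 0.1268] 0.1268 [535.  130.4] [28.1 13.7] 0.7
0.1225 [ 197  160   21   84 1358] [0.4327 0.0829 0.1328] 0.1335 [431.6  81. ] [14.5 81. ] 0.6
0.1225 [299 243  28  15 394] [0.5357 0.033  0.1267] 0.1268 [535.8  32.3] [27.6 14.3] 1.1
0.1225 [323 259  29  16 406] [0.5622 0.016  0.1274] 0.1277 [562.4  15.1] [15.  28.3] 89.5
0.102 [195 123 135  17 444] [0.4847 0.1536 0.1075] 0.1077 [482.9 153.9] [ 13.2 130.6] 85.6
0.102 [  169   128   155   138 14929] [0.4593 0.0828 0.1059] 0.1059 [470.5  78.3] [157.2 142.6] 0.5
0.102 [327 252  21   7  93] [0.5647 0.0205 0.1065] 0.1067 [565.4  19.3] [22.1  6.3] 0.8
```

View pics/h1.png

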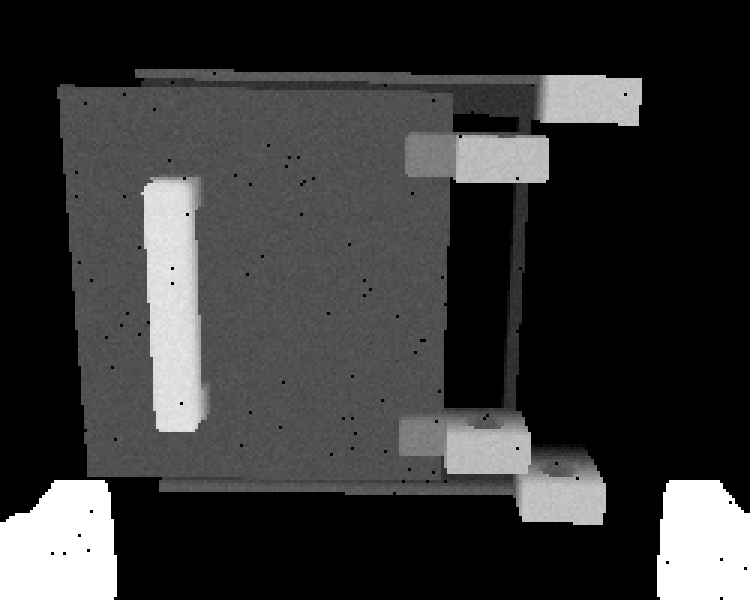

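send_rows --grip '[0,0,0,0,0]' --pt "25 -17 1" --pt "50 -34 1" --pt "75 -51 2" --pt "100 -68 2" --pt "125 -68 2" --twist '[1,1,1,1,1]' --newtons 20

```text
clock: 3.13
position: [0.4297, 0.0816, 0.1452]
ee_rot: [0.496, 0.504, -0.496, 0.504]
ft_force: [1.2, -0.0, 0.2]
grip_width: 1.001
```

send_rows --grip '[0,0,0,0,0]' --pt "15 0 0" --pt "30 0 0" --pt "34 0 0" --pt "34 0 0" --pt "34 0 0" --twist '[0,0,0,0,0]'

```text
clock: 3.55
position: [0.4325, 0.0816, 0.1129]
ee_rot: [0.497, 0.503, -0.496, 0.504]
ft_force: [0.2, -0.2, 0.5]
grip_width: 0.999
```

```bash
python3 look.py w2
```

```text
3.55 [0.4325 0.0816 0.1129] [[0.9999, 0.0137], [0.0137, -0.9999], [0.0004, -0.0001]] [ 0.25 -0.22  0.52] 0.999
```

View pics/w2.png

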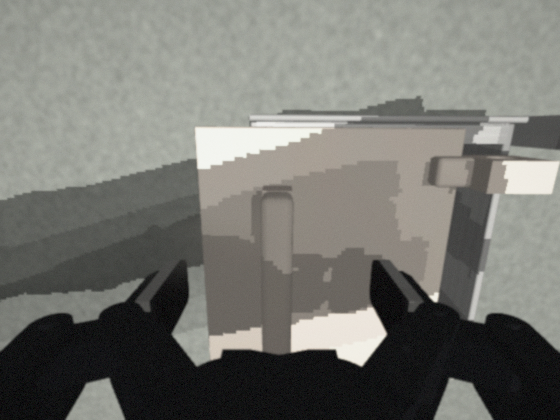

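send_rows --grip '[255,255,255,255,255]' --pt "0 0 0" --pt "0 0 0" --pt "0 0 0" --pt "0 0 0" --pt "0 0 0" --twist '[0,0,0,0,0]' --newtons 20

```text
clock: 4.02
position: [0.4322, 0.0816, 0.1125]
ee_rot: [0.497, 0.503, -0.497, 0.503]
ft_force: [-0.2, -0.6, 0.2]
grip_width: 0.297
```

send_rows --grip '[255,255,255,255,255]' --pt "0 0 0" --pt "0 0 0" --pt "0 0 0" --pt "0 0 0" --pt "0 0 0" --twist '[0,0,0,0,0]'

```text
clock: 4.43
position: [0.4322, 0.0816, 0.1124]
ee_rot: [0.497, 0.503, -0.497, 0.503]
ft_force: [-0.7, -1.4, 3.7]
grip_width: 0.158
```

send_rows --grip '[255,255,255,255,255]' --pt "0 4 0" --pt "0 8 0" --pt "0 12 0" --pt "0 16 0" --pt "0 20 0" --twist '[0,0,0,0,0]'

```text
clock: 4.85
position: [0.4511, 0.0821, 0.1124]
ee_rot: [0.496, 0.504, -0.497, 0.502]
ft_force: [-9.9, -0.3, 12.9]
grip_width: 0.161
```

send_rows --grip '[255,255,255,255,255]' --pt "0 1 0" --pt "0 2 0" --pt "0 3 0" --pt "0 4 0" --pt "0 5 0" --twist '[0,0,0,0,0]'

```text
clock: 5.27
position: [0.4559, 0.0821, 0.1124]
ee_rot: [0.496, 0.504, -0.497, 0.502]
ft_force: [-10.2, 0.2, 12.0]
grip_width: 0.156
```

send_rows --grip '[255,255,255,255,255]' --pt "0 0.5 0" --pt "0 1 0" --pt "0 1.5 0" --pt "0 2 0" --pt "0 2 0" --twist '[0,0,0,0,0]'

```text
clock: 5.68
position: [0.458, 0.0822, 0.1124]
ee_rot: [0.496, 0.504, -0.497, 0.503]
ft_force: [-8.8, -0.3, 11.9]
grip_width: 0.161
```

send_rows --grip '[255,255,255,255,255]' --pt "0 0.5 0" --pt "0 1 0" --pt "0 1 0" --pt "0 1 0" --pt "0 1 0" --twist '[0,0,0,0,0]'

```text
clock: 6.1
position: [0.4583, 0.0821, 0.1124]
ee_rot: [0.496, 0.504, -0.498, 0.502]
ft_force: [-13.9, -1.1, 15.8]
grip_width: 0.159
```

send_rows --grip '[255,255,255,255,255]' --pt "0 0.5 0" --pt "0 1 0" --pt "0 1 0" --pt "0 1 0" --pt "0 1 0" --twist '[0,0,0,0,0]'

```text
clock: 6.52
position: [0.4583, 0.0822, 0.1124]
ee_rot: [0.495, 0.505, -0.498, 0.502]
ft_force: [-20.1, -1.5, 21.5]
grip_width: 0.16
```

send_rows --grip '[255,255,0,0,0]' --pt "0 -1 0" --pt "0 -2 0" --pt "0 -2 0" --pt "0 -2 0" --pt "0 -2 0" --twist '[0,0,0,0,0]'

```text
clock: 6.93
position: [0.4592, 0.0819, 0.1122]
ee_rot: [0.497, 0.503, -0.497, 0.503]
ft_force: [-0.3, -0.7, -0.6]
grip_width: 0.574
```

send_rows --grip '[0,0,0,0,0]' --pt "0 0 0" --pt "-10 0 0" --pt "-40 0 0" --pt "-80 5 0" --pt "-120 15 0" --twist '[0,0,0,0,0]'

```text
clock: 7.35
position: [0.4731, 0.0816, 0.2341]
ee_rot: [0.496, 0.503, -0.497, 0.503]
ft_force: [0.8, 0.7, 0.0]
grip_width: 1.002
```

send_rows --grip '[0,0,0,0,0]' --pt "-20 20 0" --pt "-40 40 0" --pt "-40 40 0" --pt "-40 40 0" --pt "-40 40 0" --twist '[0,0,0,0,0]'

```text
clock: 7.77
position: [0.5134, 0.0824, 0.2718]
ee_rot: [0.496, 0.503, -0.497, 0.503]
ft_force: [0.7, -0.2, -0.3]
grip_width: 1.006
```

```bash
python3 look.py w3; cat > lugs.py <<'E'
import sys
from h import *
f=np.load(sys.argv[1]+".npz"); K,W,d=f["K"],f["W"],f["d"]
X,u,v=cloud(K,W,d)
H=np.zeros(d.shape); H[v,u]=X[:,2]
m=((H>.1225)&(H<.14)).astype(np.uint8)
n,l,s,c=cv2.connectedComponentsWithStats(m)
for i in range(1,n):
    if s[i,4]<40: continue
    P=X[(l[v,u]==i)]
    r=cv2.minAreaRect((P[:,:2]*1000).astype(np.float32))
    print(s[i],np.median(P[:,2]).round(4),np.round(r[0],1),np.round(r[1],1),round(r[2],1))
E
python3 lugs.py w3
```

```text
7.7667 [0.5134 0.0824 0.2718] [[0.9999, 0.0126], [0.0126, -0.9999], [-0.0011, 0.0004]] [ 0.72 -0.18 -0.32] 1.006
[317 121  32  16 503] 0.1278 [561.4 148.7] [28.3 13.2] 0.7
[316 141  32  16 488] 0.1268 [561.8 130.9] [28.3 13.8] 0.7
[ 212  157   20   84 1332] 0.1335 [458.4  81.7] [14.2 80.5] 0.7
[313 239  29  15 402] 0.1268 [562.8  33.2] [28.1 14.8] 1.3
[312 256  28  15 416] 0.1278 [562.4  14.8] [28.1 15.5] 1.8
```

View pics/w3.png

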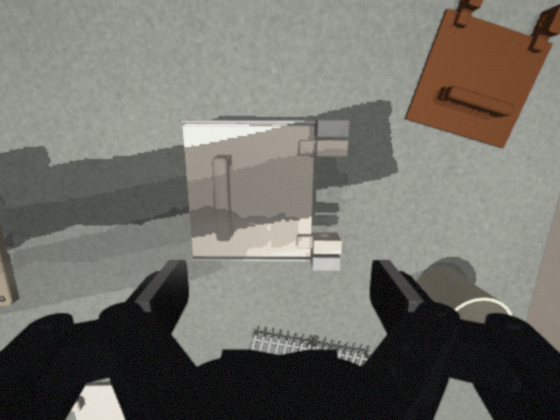

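send_rows --grip '[0,0,0,0,0]' --pt "0 3 38" --pt "0 6 77" --pt "10 9 115" --pt "20 12 153" --pt "30 14 191" --twist '[0,0,0,0,0]'

```text
clock: 8.23
position: [0.5295, -0.1097, 0.2414]
ee_rot: [0.497, 0.504, -0.497, 0.503]
ft_force: [0.5, -0.1, 0.6]
grip_width: 1.003
```

send_rows --grip '[0,0,0,0,0]' --pt "8 3 38" --pt "16 6 77" --pt "25 9 115" --pt "33 12 153" --pt "42 13 191" --twist '[2,4,6,8,9]'

```text
clock: 8.65
position: [0.5453, -0.2999, 0.1991]
ee_rot: [0.535, 0.463, -0.535, 0.462]
ft_force: [0.4, -0.1, -0.3]
grip_width: 1.002
```

send_rows --grip '[0,0,0,0,0]' --pt "0 0 0" --pt "0 0 0" --pt "0 0 0" --pt "0 0 0" --pt "0 0 0" --twist '[0,0,0,0,0]'

```text
clock: 9.07
position: [0.5465, -0.2973, 0.2005]
ee_rot: [0.535, 0.463, -0.534, 0.463]
ft_force: [-0.8, -0.4, -0.6]
grip_width: 1.001
```

```bash
python3 look.py w4 rod_handle:.024 rod_collar:.024 rod_tip:.024
```

```text
rod_handle 0.87 [275.7 234.2] [ 0.5369 -0.3438  0.024 ]
rod_collar 0.93 [279.4 219.7] [ 0.5433 -0.3277  0.024 ]
rod_tip 0.59 [284.6  59.6] [ 0.5706 -0.1704  0.024 ]
9.0667 [ 0.5465 -0.2973  0.2005] [[0.99, -0.1414], [-0.1414, -0.99], [0.0004, -0.0011]] [-0.77 -0.38 -0.62] 1.001
```

View pics/w4.png

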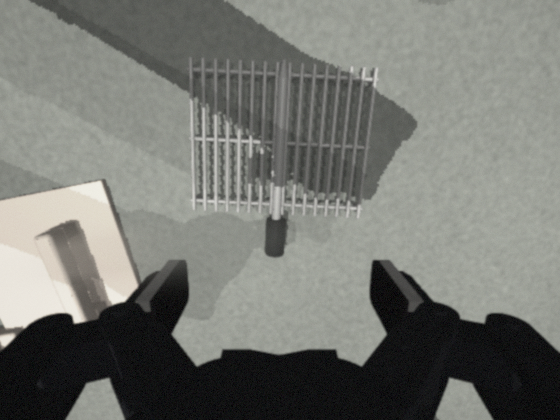

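```bash
python3 - <<'E'
from h import *
f=np.load("w4.npz"); K,W,d=f["K"],f["W"],f["d"]
X,u,v=cloud(K,W,d)
s=(u>255)&(u<300)&(v>216)&(v<265)&(X[:,2]>.018)&(X[:,2]<.045)
P=X[s]; print(len(P),P.min(0).round(4),P.max(0).round(4),np.percentile(P[:,2],95))
r=cv2.minAreaRect((P[:,:2]*1000).astype(np.float32)); print(np.round(r[0],1),np.round(r[1],1),r[2])
# handle only
T=P[P[:,2]>.0305]; vx,vy,cx,cy=cv2.fitLine((T[:,:2]*1000).astype(np.float32),cv2.DIST_L2,0,.01,.01).ravel(); print("ridge",vx,vy,cx,cy)
# shaft ridge
s=(u>265)&(u<295)&(v>65)&(v<210)&(X[:,2]>.0265)&(X[:,2]<.034); S=X[s]
vx,vy,cx,cy=cv2.fitLine((S[:,:2]*1000).astype(np.float32),cv2.DIST_HUBER,0,.01,.01).ravel(); print("shaft",vx,vy,cx,cy,len(S),S[:,1].max(),S[:,1].min())
q=np.polyfit(S[:,1],S[:,2],1);print(q)
E
```

```text
773 [ 0.5207 -0.3679  0.018 ] [ 0.5493 -0.3223  0.0363] 0.03467392231741477
[ 535.4 -344.9] [45.3 22. ] 78.79402160644531
ridge 0.21023919 0.97765 535.2848 -345.1451
shaft 0.19235721 0.981325 555.3083 -242.65085 1063 -0.17589558926882098 -0.3144640269396358
[-0.00020606  0.02792101]
```

send_rows --grip '[0,0,0,0,0]' --pt "25 -1 17" --pt "55 -2 34" --pt "85 -4 51" --pt "115 -4.5 51" --pt "135 -4.5 51" --twist '[1,2,3,3,3]'

```text
clock: 9.68
position: [0.5326, -0.3492, 0.0625]
ee_rot: [-0.547, -0.449, 0.548, -0.447]
ft_force: [-0.0, 0.6, -0.5]
grip_width: 0.999
```

```bash
python3 look.py w5
```

```text
9.6833 [ 0.5326 -0.3492  0.0625] [[0.9804, -0.1971], [-0.1971, -0.9804], [-0.0024, -0.0001]] [-0.04  0.56 -0.51] 0.999
```

View pics/w5.png

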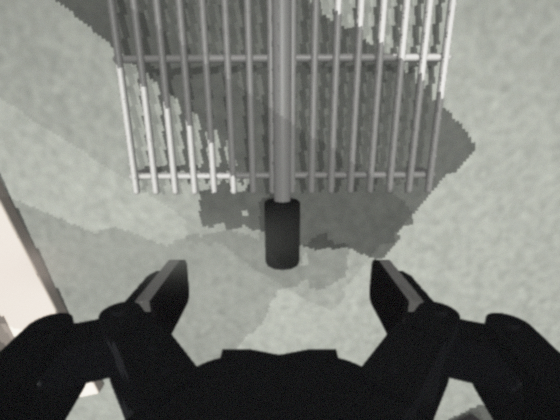

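send_rows --grip '[0,0,0,0,0]' --pt "15 0 0" --pt "30 0 0" --pt "45 0 0" --pt "50 0 0" --pt "50 0 0" --twist '[0,0,0,0,0]'

```text
clock: 10.15
position: [0.5336, -0.3481, 0.0139]
ee_rot: [-0.546, -0.449, 0.547, -0.448]
ft_force: [0.9, -0.2, -1.5]
grip_width: 1.0
```

send_rows --grip '[0,0,0,0,0]' --pt "3 1 0" --pt "6 1 0" --pt "6.5 1 0" --pt "6.5 1 0" --pt "6.5 1 0" --twist '[0,0,0,0,0]'

```text
clock: 10.57
position: [0.5354, -0.3491, 0.0092]
ee_rot: [0.547, 0.448, -0.547, 0.449]
ft_force: [0.0, 0.2, 0.2]
grip_width: 0.996
```

send_rows --grip '[150,150,255,255,255]' --pt "0 0 0" --pt "0 0 0" --pt "0 0 0" --pt "0 0 0" --pt "0 0 0" --twist '[0,0,0,0,0]' --newtons 60

```text
clock: 10.98
position: [0.5352, -0.349, 0.0088]
ee_rot: [0.547, 0.449, -0.547, 0.448]
ft_force: [0.4, 0.2, -0.1]
grip_width: 0.299
```

send_rows --grip '[255,255,255,255,255]' --pt "0 0 0" --pt "0 0 0" --pt "0 0 0" --pt "0 0 0" --pt "0 0 0" --twist '[0,0,0,0,0]'

```text
clock: 11.4
position: [0.5348, -0.349, 0.0087]
ee_rot: [-0.547, -0.449, 0.547, -0.448]
ft_force: [-5.2, 1.1, 2.9]
grip_width: 0.232
```

send_rows --grip '[255,255,255,255,255]' --pt "0 0 0" --pt "-5 0 0" --pt "-15 0 0" --pt "-25 0 0" --pt "-40 0 0" --twist '[0,0,0,0,0]' --newtons 100

```text
clock: 11.82
position: [0.5353, -0.3488, 0.0495]
ee_rot: [-0.547, -0.449, 0.547, -0.448]
ft_force: [0.3, 0.8, -1.2]
grip_width: 0.222
```

send_rows --grip '[255,255,255,255,255]' --pt "-20 0 0" --pt "-50 0 0" --pt "-80 0 0" --pt "-110 0 0" --pt "-120 0 0" --twist '[0,0,0,0,0]'

```text
clock: 12.23
position: [0.5367, -0.3506, 0.1752]
ee_rot: [0.548, 0.446, -0.546, 0.451]
ft_force: [-0.2, -0.8, -0.3]
grip_width: 0.225
```

```bash
python3 look.py w6; python3 - <<'E'
from h import *
p,d=viewer.camera("side"); cv2.imwrite("pics/side1.png",cv2.resize(p[150:350,220:420],None,fx=3,fy=3)); np.savez("side1.npz",p=p,d=d)
p,d=viewer.camera("top"); cv2.imwrite("pics/top1.png",cv2.resize(p[150:300,300:500],None,fx=3,fy=3)); np.savez("top1.npz",p=p,d=d)
E
```

```text
12.2333 [ 0.5367 -0.3506  0.1752] [[0.9806, -0.1959], [-0.1958, -0.9806], [0.0072, 0.0017]] [-0.21 -0.79 -0.34] 0.225
```

View pics/w6.png

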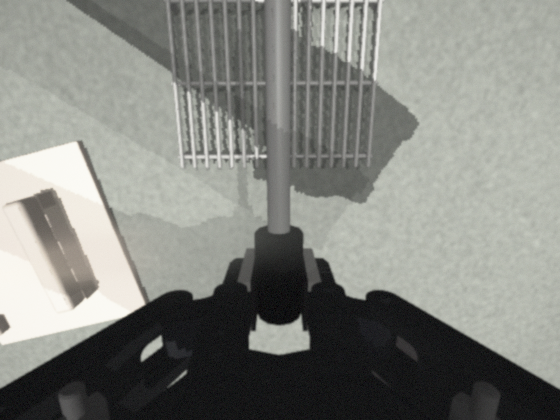

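View pics/side1.png

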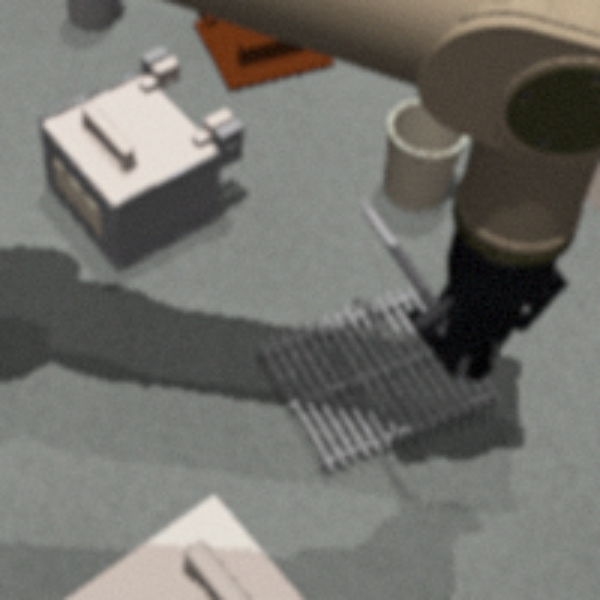

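View pics/top1.png

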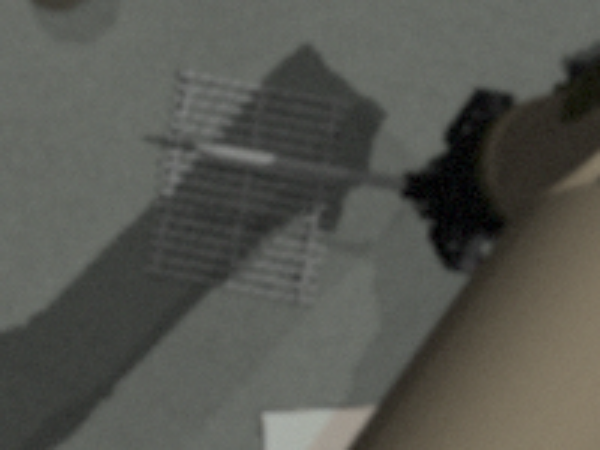

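```bash
cat > rod.py <<'E'
import sys
from h import *
from scipy.optimize import least_squares
f=np.load(sys.argv[1]+".npz"); d=f["d"]; m=viewer.camera_model("wrist"); K=m["camera_matrix"]; M=m["mount"]
X,u,v=cloud(K,M,d)   # tool coords
def fit(P,r,lab):
    # axis: y=a+b*s, x=c+e*s, s=-z ; cylinder radius r
    s0=(-P[:,2]).mean()
    def res(q):
        o=np.array([q[2],q[0],-s0]); D=np.array([q[3],q[1],-1.]); D/=np.linalg.norm(D)
        w=P-o; return np.linalg.norm(w-np.outer(w@D,D),axis=1)-r
    q=least_squares(res,[P[:,1].mean(),0,P[:,0].mean()+r,0],loss="soft_l1",f_scale=.0007).x
    print(lab,len(P),"at s(mm)",round(s0*1e3,1),"y,x mm",np.round([q[0]*1e3,q[2]*1e3],2),"slopes y,x",np.round([q[1],q[3]],4),"tip(s=179) y,x",np.round([(q[0]+q[1]*(.179-s0))*1e3,(q[2]+q[3]*(.179-s0))*1e3],2), "handle(s=0)",np.round([(q[0]-q[1]*s0)*1e3,(q[2]-q[3]*s0)*1e3],2))
s=(u>262)&(u<296)&(v<222)&(X[:,0]<.01)&(X[:,0]>-.06)
fit(X[s],.005,"shaft"); S=X[s]; print("s range",(-S[:,2]).min(),(-S[:,2]).max())
s=(u>255)&(u<303)&(v>235)&(v<300)&(X[:,0]<.0)&(X[:,0]>-.06)
fit(X[s],.011,"handle"); S=X[s]; print("s range",(-S[:,2]).min(),(-S[:,2]).max())
E
python3 rod.py w6
```

```text
shaft 5515 at s(mm) 74.2 y,x mm [ -0.24 -13.79] slopes y,x [-0.0061  0.0055] tip(s=179) y,x [ -0.88 -13.21] handle(s=0) [  0.21 -14.21]
s range 0.028416962931148572 0.11260097167465463
handle 2993 at s(mm) 9.9 y,x mm [  0.1  -13.81] slopes y,x [-0.01    0.0178] tip(s=179) y,x [ -1.58 -10.81] handle(s=0) [  0.2  -13.99]
s range -0.007578134805447015 0.024230481501339315
```

send_rows --grip '[255,255,255,255,255]' --pt "10 0 -22" --pt "25 0 -50" --pt "40 0 -80" --pt "60 -1 -115" --pt "75 -1 -143" --twist '[-2,-5,-8,-11,-11.4]'

```text
clock: 12.8
position: [0.561, -0.2054, 0.0907]
ee_rot: [0.498, 0.503, -0.499, 0.5]
ft_force: [0.4, 0.8, -0.7]
grip_width: 0.227
```

send_rows --grip '[255,255,255,255,255]' --pt "0 0 0" --pt "0 0 0" --pt "0 0 0" --pt "0 0 0" --pt "0 0 0" --twist '[0,0,0,0,0]'

```text
clock: 13.22
position: [0.5618, -0.21, 0.0939]
ee_rot: [0.5, 0.5, -0.5, 0.5]
ft_force: [-0.1, -0.2, -0.7]
grip_width: 0.218
```

```bash
python3 look.py w7; python3 rod.py w7; python3 - <<'E'
from h import *
p,d=viewer.camera("side"); cv2.imwrite("pics/side2.png",cv2.resize(p[150:300,200:400],None,fx=4,fy=4,interpolation=cv2.INTER_CUBIC)); np.savez("side2.npz",p=p,d=d)
p,d=viewer.camera("top"); cv2.imwrite("pics/top2.png",cv2.resize(p[170:290,200:400],None,fx=4,fy=4,interpolation=cv2.INTER_CUBIC)); np.savez("top2.npz",p=p,d=d)
E
```

```text
13.2167 [ 0.5618 -0.21    0.0939] [[1.0, 0.0003], [0.0003, -1.0], [0.0002, 0.0006]] [-0.13 -0.15 -0.72] 0.218
shaft 5519 at s(mm) 74.1 y,x mm [ -0.26 -13.77] slopes y,x [-0.0046  0.0065] tip(s=179) y,x [ -0.74 -13.1 ] handle(s=0) [  0.08 -14.25]
s range 0.028355625971646613 0.11240387512025955
handle 2998 at s(mm) 9.8 y,x mm [  0.07 -13.85] slopes y,x [-0.0107  0.0201] tip(s=179) y,x [ -1.73 -10.46] handle(s=0) [  0.18 -14.05]
s range -0.00708903952130556 0.024196717749510314
```

View pics/side2.png

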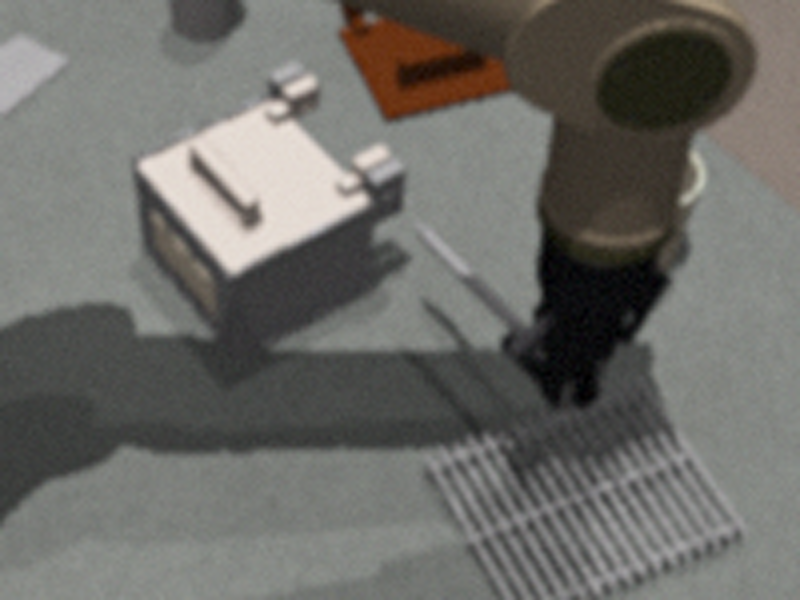

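View pics/top2.png

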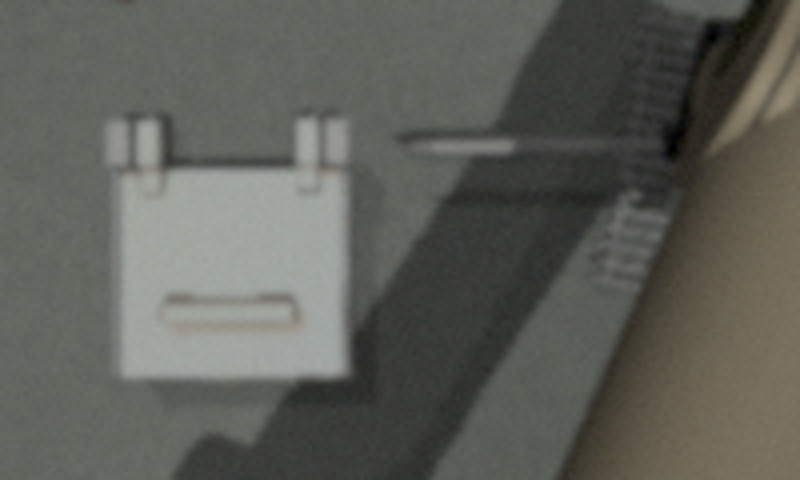

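View pics/w7.png

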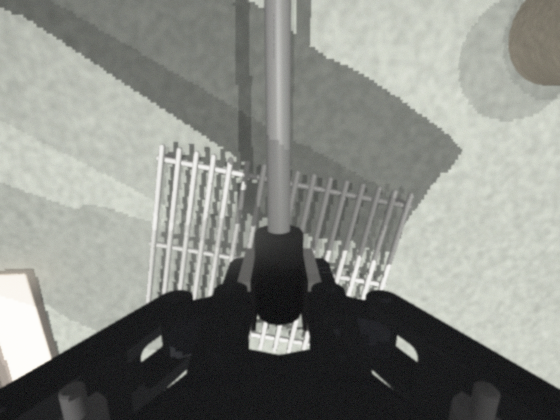

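```bash
cat > topchk.py <<'E'
import sys
from h import *
f=np.load(sys.argv[1]); K,W=cammodel(sys.argv[2]); d=f["d"]
X,u,v=cloud(K,W,d)
s=(X[:,2]>.118)&(X[:,2]<.14)&(X[:,0]>.54)&(X[:,0]<.59)&(X[:,1]>-.02)&(X[:,1]<.18)
P=X[s]
for a,b in [(.0,.04),(.12,.16)]:
    q=P[(P[:,1]>a)&(P[:,1]<b)]; print("lugs",len(q),((q.min(0)+q.max(0))/2).round(4),q.mean(0).round(4),np.median(q[:,2]))
s=(X[:,2]>.08)&(X[:,2]<.12)&(X[:,0]>.54)&(X[:,0]<.59)&(X[:,1]>-.16)&(X[:,1]<-.005)
P=X[s]; print(len(P),P[:,1].max())
for a in np.arange(-.16,0,.02):
    q=P[(P[:,1]>a)&(P[:,1]<a+.02)]
    if len(q): print(round(a+.01,3),len(q),q.mean(0).round(4),np.percentile(q[:,2],80).round(4))
E
python3 topchk.py top2.npz top; python3 topchk.py side2.npz side
```

```text
lugs 139 [0.5604 0.0236 0.1242] [0.5632 0.0236 0.1265] 0.12664933536686662
lugs 149 [0.5598 0.1403 0.1249] [0.5618 0.1403 0.126 ] 0.12629690778299196
206 -0.02797606560640387
-0.15 32 [ 0.5621 -0.15    0.1112] 0.1127
-0.13 32 [ 0.5623 -0.1305  0.1105] 0.1121
-0.11 32 [ 0.5623 -0.1107  0.111 ] 0.1122
-0.09 32 [ 0.5624 -0.0904  0.1104] 0.1118
-0.07 35 [ 0.5623 -0.0697  0.1108] 0.1127
-0.05 31 [ 0.5624 -0.0493  0.1104] 0.1117
-0.03 12 [ 0.5617 -0.034   0.1089] 0.1114
lugs 87 [0.5593 0.0221 0.1234] [0.5584 0.0202 0.1242] 0.1244847382244757
lugs 79 [0.5583 0.1375 0.1237] [0.5572 0.1363 0.1246] 0.125092795711917
113 -0.029926957400982834
-0.15 20 [ 0.5567 -0.1499  0.1091] 0.112
-0.13 23 [ 0.5563 -0.1305  0.1091] 0.1111
-0.11 18 [ 0.5568 -0.1094  0.1093] 0.1109
-0.09 17 [ 0.557  -0.0887  0.1092] 0.1109
-0.07 16 [ 0.5564 -0.0691  0.1094] 0.1107
-0.05 15 [ 0.5565 -0.0496  0.1084] 0.1102
-0.03 4 [ 0.5581 -0.0359  0.1079] 0.1095
```

send_rows --grip '[255,255,255,255,255]' --pt "-3 1 0" --pt "-6.5 1.7 0" --pt "-6.5 1.7 0" --pt "-6.5 1.7 -5" --pt "-6.5 1.7 -10" --twist '[-0.1,-0.2,-0.2,-0.2,-0.2]'

```text
clock: 13.78
position: [0.5638, -0.1984, 0.1003]
ee_rot: [0.499, 0.501, -0.499, 0.501]
ft_force: [0.3, -0.4, -2.0]
grip_width: 0.22
```

send_rows --grip '[255,255,255,255,255]' --pt "0 0 0" --pt "0 0 0" --pt "0 0 0" --pt "0 0 0" --pt "0 0 0" --twist '[0,0,0,0,0]'

```text
clock: 14.2
position: [0.5637, -0.1988, 0.1003]
ee_rot: [0.499, 0.501, -0.499, 0.501]
ft_force: [-0.3, -0.4, -0.8]
grip_width: 0.224
```

```bash
python3 look.py w8; python3 - <<'E'
from h import *
p,d=viewer.camera("top"); np.savez("top3.npz",p=p,d=d)
E
python3 topchk.py top3.npz top
```

```text
14.2 [ 0.5637 -0.1988  0.1003] [[1.0, 0.0056], [0.0056, -1.0], [-0.0001, 0.0]] [-0.27 -0.45 -0.76] 0.224
lugs 136 [0.5636 0.0237 0.125 ] [0.5634 0.0236 0.1264] 0.12643727628025675
lugs 150 [0.5621 0.1405 0.1248] [0.562  0.1404 0.1258] 0.12619452796148983
212 -0.017986163799931364
-0.15 27 [ 0.564  -0.1495  0.117 ] 0.1182
-0.13 30 [ 0.5642 -0.1294  0.1169] 0.1179
-0.11 31 [ 0.5642 -0.11    0.1166] 0.1182
-0.09 30 [ 0.5642 -0.0907  0.1169] 0.1186
-0.07 32 [ 0.5637 -0.0704  0.117 ] 0.1187
-0.05 36 [ 0.5619 -0.05    0.1164] 0.1175
-0.03 24 [ 0.5623 -0.0296  0.1156] 0.1182
-0.01 2 [ 0.5621 -0.018   0.1156] 0.1164
```

send_rows --grip '[255,255,255,255,255]' --pt "0 0 -8" --pt "0 0 -16" --pt "0 0 -24" --pt "0 0 -30" --pt "0 0 -36" --twist '[0,0,0,0,0]'

```text
clock: 14.72
position: [0.5637, -0.1612, 0.1003]
ee_rot: [0.498, 0.502, -0.498, 0.502]
ft_force: [-0.7, -0.6, -0.3]
grip_width: 0.225
```

send_rows --grip '[255,255,255,255,255]' --pt "0 0 -4" --pt "0 0 -8" --pt "0 0 -12" --pt "0 0 -16" --pt "0 0 -20" --twist '[0,0,0,0,0]'

```text
clock: 15.13
position: [0.5635, -0.1424, 0.1003]
ee_rot: [0.499, 0.501, -0.499, 0.501]
ft_force: [0.2, 0.4, -0.3]
grip_width: 0.223
```

send_rows --grip '[255,255,255,255,255]' --pt "0 0 -10" --pt "0 0 -20" --pt "0 -0.3 -30" --pt "0 -0.3 -40" --pt "0 -0.3 -50" --twist '[0,0,0,0,0]'

```text
clock: 15.55
position: [0.5629, -0.0911, 0.1003]
ee_rot: [0.498, 0.502, -0.498, 0.502]
ft_force: [1.0, 0.2, -0.4]
grip_width: 0.221
```

```bash
python3 look.py w9; python3 lugs.py w9; python3 - <<'E'
from h import *
p,d=viewer.camera("top"); np.savez("top4.npz",p=p,d=d)
cv2.imwrite("pics/top4.png",cv2.resize(p[170:290,200:400],None,fx=4,fy=4,interpolation=cv2.INTER_CUBIC))
E
python3 topchk.py top4.npz top
```

```text
15.55 [ 0.5629 -0.0911  0.1003] [[1.0, 0.0065], [0.0065, -1.0], [0.0, -0.0003]] [ 1.05  0.22 -0.4 ] 0.221
[ 237    0   85   37 2951] 0.1278 [562.6  12.4] [28.1  9.9] 0.2
[ 260  236   37   90 2760] 0.1245 [562.9 -88.2] [15.5 42.2] 1.2
[222 264  36  68 840] 0.1337 [546.8 -91. ] [13.8 23.5] 0.4
[300 264  36  68 838] 0.1338 [579.4 -90.9] [13.8 23.8] 0.2
lugs 145 [0.5618 0.0201 0.1243] [0.5633 0.0232 0.1261] 0.12642803110973722
lugs 150 [0.5618 0.1401 0.1248] [0.5617 0.1403 0.1258] 0.12598952045973993
57 -0.00565216362920677
-0.05 4 [ 0.5664 -0.0408  0.116 ] 0.1173
-0.03 31 [ 0.5624 -0.029   0.1166] 0.118
-0.01 22 [ 0.5618 -0.012   0.1168] 0.1181
```

View pics/w9.png

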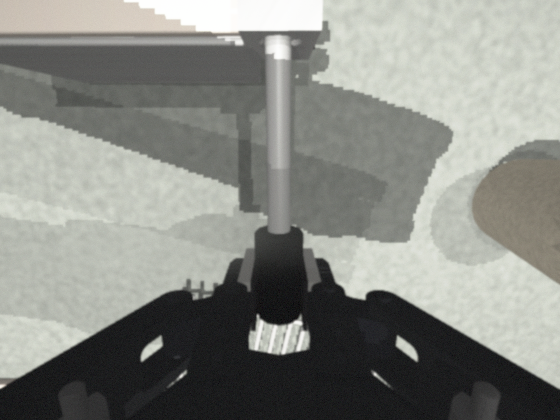

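View pics/top4.png

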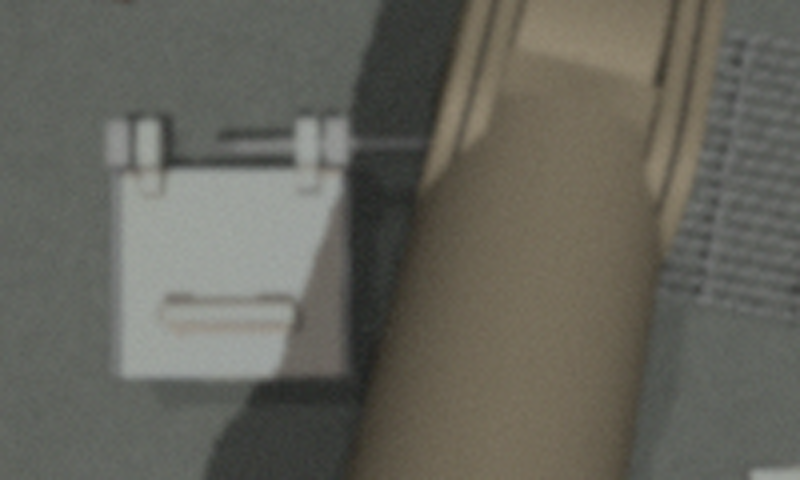

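send_rows --grip '[255,255,255,255,255]' --pt "0 0 -7" --pt "0 0 -14" --pt "0 0 -21" --pt "0 -0.1 -28" --pt "0 -0.2 -35" --twist '[0,0,0,0,0]'

```text
clock: 16.07
position: [0.5625, -0.0569, 0.1003]
ee_rot: [0.499, 0.501, -0.499, 0.501]
ft_force: [-0.3, -0.8, -0.5]
grip_width: 0.221
```

send_rows --grip '[255,255,255,255,255]' --pt "0 0 -6" --pt "0 0 -12" --pt "0 0 -18" --pt "0 0 -24" --pt "0 0 -30" --twist '[0,0,0,0,0]'

```text
clock: 16.48
position: [0.5623, -0.027, 0.1003]
ee_rot: [0.499, 0.501, -0.499, 0.501]
ft_force: [0.3, 0.5, -0.9]
grip_width: 0.225
```

send_rows --grip '[255,255,255,255,255]' --pt "0 0 -2" --pt "0 0 -4" --pt "0 0 -6" --pt "0 0 -7" --pt "0 0 -8" --twist '[0,0,0,0,0]'

```text
clock: 16.9
position: [0.5623, -0.0198, 0.1003]
ee_rot: [0.499, 0.501, -0.499, 0.501]
ft_force: [0.7, -1.2, -1.4]
grip_width: 0.225
```

send_rows --grip '[255,255,255,255,255]' --pt "0 0 -0.5" --pt "0 0 -1" --pt "0 0 -1.5" --pt "0 0 -2" --pt "0 0 -2.5" --twist '[0,0,0,0,0]'

```text
clock: 17.32
position: [0.5623, -0.0171, 0.1003]
ee_rot: [0.499, 0.501, -0.499, 0.501]
ft_force: [-0.0, 0.0, -1.1]
grip_width: 0.223
```

send_rows --grip '[255,255,255,255,255]' --pt "0 0 -0.5" --pt "0 0 -1" --pt "0 0 -1.5" --pt "0 0 -2" --pt "0 0 -2" --twist '[0,0,0,0,0]'

```text
clock: 17.73
position: [0.5622, -0.0157, 0.1003]
ee_rot: [0.499, 0.501, -0.499, 0.501]
ft_force: [-0.4, -3.1, -1.5]
grip_width: 0.223
```

```bash
python3 look.py w10
```

```text
17.7333 [ 0.5622 -0.0157  0.1003] [[1.0, 0.0053], [0.0053, -1.0], [0.0001, 0.0006]] [-0.42 -3.1  -1.54] 0.223
```

View pics/w10.png

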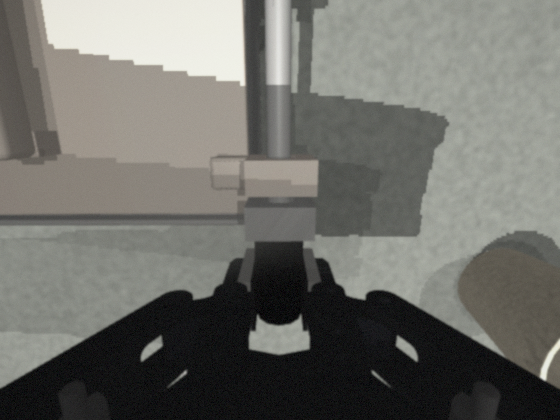

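send_rows --grip '[255,255,255,255,255]' --pt "0 0 -0.5" --pt "0 0 -1" --pt "0 0 -1.5" --pt "0 0 -1.5" --pt "0 0 -1.5" --twist '[0,0,0,0,0]'

```text
clock: 18.2
position: [0.5622, -0.0156, 0.1003]
ee_rot: [0.499, 0.5, -0.499, 0.502]
ft_force: [0.2, -8.5, -1.6]
grip_width: 0.22
```

send_rows --grip '[255,255,200,100,0]' --pt "0 0 0.5" --pt "0 0 1" --pt "0 0 1" --pt "0 0 1" --pt "0 0 1" --twist '[0,0,0,0,0]'

```text
clock: 18.62
position: [0.5623, -0.0138, 0.1004]
ee_rot: [0.499, 0.502, -0.498, 0.501]
ft_force: [0.4, 1.1, -0.1]
grip_width: 0.496
```

send_rows --grip '[0,0,0,0,0]' --pt "0 0 0" --pt "0 0 0" --pt "0 0 0" --pt "0 0 0" --pt "0 0 0" --twist '[0,0,0,0,0]'

```text
clock: 19.03
position: [0.5623, -0.0144, 0.1003]
ee_rot: [0.499, 0.502, -0.498, 0.501]
ft_force: [0.2, 0.3, 0.0]
grip_width: 0.998
```

```bash
python3 look.py w11
```

```text
19.0333 [ 0.5623 -0.0144  0.1003] [[1.0, 0.006], [0.006, -1.0], [0.0, -0.0003]] [0.22 0.29 0.03] 0.998
```

View pics/w11.png

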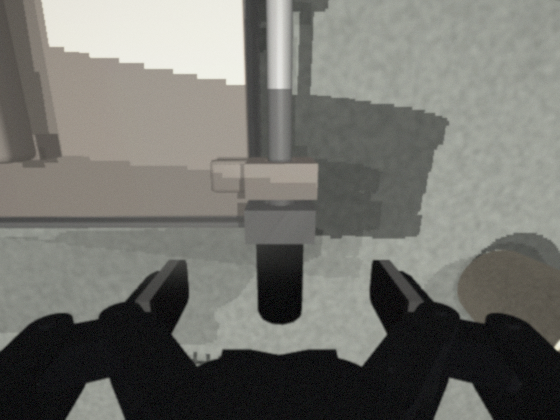

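Released cleanly: handle (cols 257-303, rows 243-323) sits against the lug, clear of both fingers. Retreating up to look at the result.

send_rows --grip '[0,0,0,0,0]' --pt "-15 0 0" --pt "-45 0 0" --pt "-80 0 0" --pt "-120 0 0" --pt "-160 0 0" --twist '[0,0,0,0,0]'

```text
clock: 19.5
position: [0.5617, -0.0148, 0.2619]
ee_rot: [0.498, 0.502, -0.499, 0.501]
ft_force: [1.3, 0.6, 0.3]
grip_width: 1.002
```

send_rows --grip '[0,0,0,0,0]' --pt "0 0 15" --pt "0 0 15" --pt "0 0 15" --pt "0 0 15" --pt "0 0 15" --twist '[0,0,0,0,0]'

```text
clock: 19.92
position: [0.5617, -0.0287, 0.2589]
ee_rot: [0.498, 0.502, -0.499, 0.501]
ft_force: [0.6, 0.3, -0.5]
grip_width: 0.997
```

```bash
python3 look.py w12; python3 lugs.py w12; python3 - <<'E'
from h import *
f=np.load("w12.npz"); K,W,d=f["K"],f["W"],f["d"]
X,u,v=cloud(K,W,d)
s=(abs(X[:,0]-.562)<.009)&(X[:,1]<.006)&(X[:,1]>-.06)&(X[:,2]>.105)&(X[:,2]<.135)
P=X[s]; print("handle y range",np.percentile(P[:,1],[0.5,50,99.5]).round(4),P.mean(0).round(4))
for a in np.arange(-.044,.03,.004):
    q=X[(abs(X[:,0]-.562)<.003)&(X[:,1]>a)&(X[:,1]<a+.004)&(X[:,2]<.2)]
    print(round(a+.002,3),len(q),np.median(q[:,2]).round(4) if len(q) else None,end="; ")
E
```

```text
19.9167 [ 0.5617 -0.0287  0.2589] [[1.0, 0.0066], [0.0066, -1.0], [-0.0024, 0.0]] [ 0.55  0.28 -0.47] 0.997
[263   0  36  18 599] 0.1268 [561.9 128.9] [11.1 27.6] 89.9
[ 139   15   31  110 2235] 0.1333 [458.8  81.2] [14.5 82.1] 0.4
[265 125  32  17 520] 0.1269 [562.7  33.3] [27.2 13.5] 0.6
[264 146  32  27 538] 0.1278 [562.2  10.3] [27.3 23.4] 1.2
[275 174  10  33 108] 0.123 [562.3 -18.2] [ 8.5 30.5] 0.6
handle y range [-0.0338 -0.0135  0.0059] [ 0.5619 -0.0136  0.1211]
-0.042 0 None; -0.038 0 None; -0.034 15 0.1223; -0.03 27 0.1225; -0.026 29 0.1224; -0.022 31 0.1226; -0.018 31 0.1224; -0.014 28 0.1224; -0.01 27 0.1226; -0.006 30 0.1222; -0.002 26 0.1223; 0.002 24 0.1227; 0.006 24 0.1225; 0.01 30 0.1281; 0.014 24 0.1282; 0.018 30 0.1275; 0.022 30 0.1218; 0.026 24 0.1213; 0.03 31 0.127;
```

View pics/w12.png

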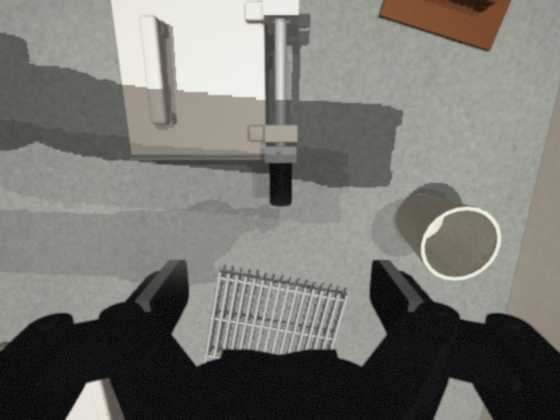

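send_rows --grip '[0,0,0,0,0]' --pt "0 -10 -30" --pt "0 -20 -60" --pt "0 -30 -90" --pt "0 -40 -120" --pt "0 -50 -140" --twist '[0,0,0,0,0]'

```text
clock: 20.38
position: [0.5102, 0.1137, 0.2595]
ee_rot: [0.497, 0.503, -0.498, 0.502]
ft_force: [0.7, 0.2, -0.7]
grip_width: 1.001
```

send_rows --grip '[0,0,0,0,0]' --pt "0 0 0" --pt "0 0 0" --pt "0 0 0" --pt "0 0 0" --pt "0 0 0" --twist '[0,0,0,0,0]'

```text
clock: 20.8
position: [0.5118, 0.109, 0.2601]
ee_rot: [0.499, 0.501, -0.499, 0.501]
ft_force: [-0.1, -0.9, -0.1]
grip_width: 0.998
```

```bash
python3 look.py w13; python3 lugs.py w13; python3 - <<'E'
from h import *
f=np.load("w13.npz"); K,W,d=f["K"],f["W"],f["d"]
X,u,v=cloud(K,W,d)
for a in np.arange(.02,.176,.004):
    q=X[(abs(X[:,0]-.5615)<.0025)&(X[:,1]>a)&(X[:,1]<a+.004)&(X[:,2]<.2)]
    print(round(a+.002,3),np.median(q[:,2]).round(3) if len(q) else None,end="; ")
p,d=viewer.camera("side"); cv2.imwrite("pics/side3.png",cv2.resize(p[100:320,200:400],None,fx=2.7,fy=2.7,interpolation=cv2.INTER_CUBIC))
E
```

```text
20.8 [0.5118 0.109  0.2601] [[1.0, 0.0039], [0.0039, -1.0], [-0.0002, 0.0003]] [-0.13 -0.88 -0.05] 0.998
[318 151  33  16 517] 0.1279 [561.4 149.2] [28.5 13.6] 0.5
[318 170  32  17 499] 0.1269 [561.6 131.1] [28.1 14.4] 0.5
[ 212  187   21   85 1343] 0.1335 [458.4  81.5] [14.4 81.3] 0.8
[315 268  29  15 425] 0.1268 [562.7  33.6] [28.1 15.6] 1.4
[314 284  29  16 419] 0.1277 [562.4  13.6] [18.1 28.5] 88.0
[322 300  10  29  87] 0.1229 [562.6 -13.5] [33.6  9. ] 89.0
0.022 0.124; 0.026 0.126; 0.03 0.127; 0.034 0.127; 0.038 0.126; 0.042 0.117; 0.046 0.116; 0.05 0.116; 0.054 0.116; 0.058 0.116; 0.062 0.116; 0.066 0.116; 0.07 0.116; 0.074 0.116; 0.078 0.116; 0.082 0.116; 0.086 0.116; 0.09 0.116; 0.094 0.116; 0.098 0.116; 0.102 0.116; 0.106 0.117; 0.11 0.117; 0.114 0.117; 0.118 0.117; 0.122 0.116; 0.126 0.127; 0.13 0.127; 0.134 0.127; 0.138 0.126; 0.142 0.128; 0.146 0.128; 0.15 0.128; 0.154 0.127; 0.158 0.115; 0.162 0.114; 0.166 0.002; 0.17 0.0; 0.174 -0.0;
```

View pics/w13.png

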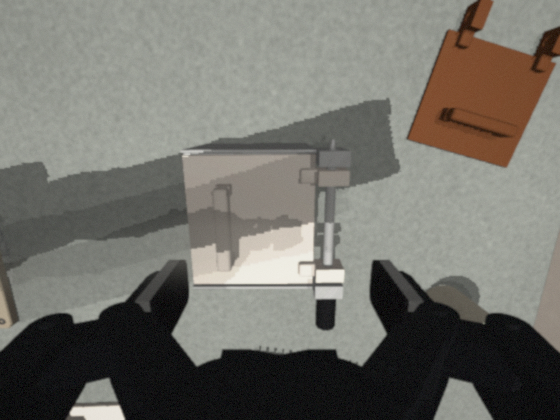

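View pics/side3.png

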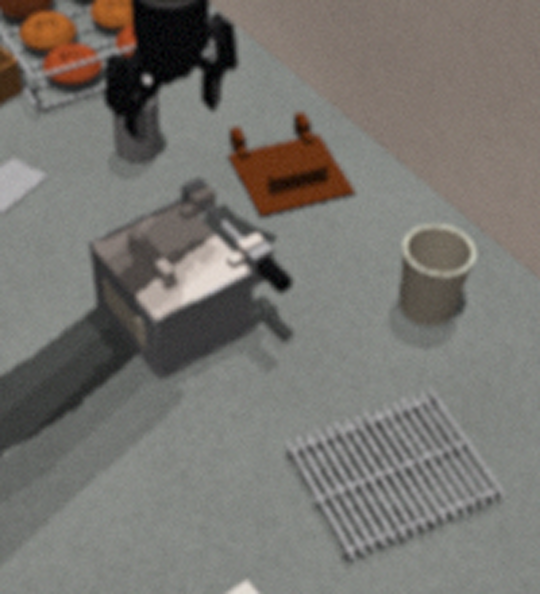

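```bash
python3 -c "
from workcell import manip
print(manip.hand_in())"
```

```text
the job is handed in; nothing more can be done
None
```

The lid is home and the hinge rod is through all four eyes, with its handle against the bin's right lug. I handed the job in at about 20.9 s of the 58 s allowed.

**Lid:** I gripped the white lid's bar and slid it about 26 mm back until the force rose and it stopped. In the last check its eyes lined up with the bin's to within about 0.5 mm. The lid lies flat and shut, with its bar at bin x of about -25 mm.

**Rod:** I took the rod by its handle from the rack and threaded it in from the right with almost no force. I then pushed until contact, with the force rising to 8.5 N and no further movement.

**Last checks:**
- The depth profile shows the handle running right up to the lug's outer face.
- The shaft shows between the two inner eyes, and the tip sticks out about 9 mm past the left lug.
- The gripper was open and well clear, at a TCP height of 0.26 m.
- The cup and shaker looked untouched in the pictures, but I did not measure their positions. The spatula was only partly in view; the arm never went low near it.

No check failed. After release the rod dropped about 2 mm and rests on the bottom of the holes, as expected with their clearance.

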